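# Stow the weather instruments in the locker and return the dosimeter

## Robot

A 6-joint arm with a two-finger parallel gripper is mounted at the origin on the work surface. World frame = base frame: x ahead of the robot, y to its left, z up, the work surface at z = 0. Lengths are in m, angles in rad, forces in N, time in s.
With the tool pointing down it reaches from about 0.275 to 0.825 m from the base axis. Payload 4.9 kg.
Tool frame: the origin (TCP) lies midway between the tips of the shut fingers; the grasp point (between the pads) lies 19 mm behind it (bot.grip_depth is the distance from the TCP to the grasp point, in m); z points along the fingers, y is the line along which they close (so a half turn about z gives the same grasp; the last joint's range is limited). The gripper opens to 85 mm and grips with 20 to 120 N. Pads are 22 mm wide; open, the fingers measure 114 mm over their backs; the gripper's body (76 mm by 85 mm) begins 54 mm behind the grasp point. The pads swing forward as they close: fully open they stand 13 mm farther back than shut.
Start: joints at [1.073, 0.326, -0.193, 1.052, 0, 1.437], TCP at [0.196, 0.514, 0.231] pointing down, gripper open.
Joint ranges: [-2.65, 2.65], [-0.97, 1.79], [-1.3, 1.35], [-1.93, 2.1], [-1.47, 1.37], [-3.14, 3.14]. Speed limits (rad/s): [2.57, 2.57, 3.14, 3.14, 3.14, 3.14].

## Interface

Orientations are given as a unit quaternion [w, x, y, z].
In Python, from cell import bot gives the robot as it stands. Calls block until the motion is done:
- bot.move_pose(position, orientation): joint-space move of the TCP to a pose.
- bot.move_linear(position, speed=0.15, rotation=None, until_force=None): straight line of the TCP; rotation=None keeps the orientation; speed is the mean speed in m/s. With until_force (N) it stops when the force on the tool has changed by that much, and returns True; else False.
- bot.goto_joints(angles): joint-space move.
- bot.set_gripper(opening, grasp_force=None): opening from 0.0 (shut) to 1.0 (fully open); grasp_force is the grip in N (None keeps the last); returns when the fingers have stopped.
- bot.wait(seconds).
- bot.solve_ik(position, orientation): joint angles nearest the present ones, or None.
- bot.camera(name): name is "scene" or "side" or "wrist"; returns the picture (384x512x3 uint8, red, green, blue); there is no depth.
- bot.calibration(name): a dict with "mtx" (3x3 intrinsics, pixels), "extrinsics" (4x4, takes a point from world to camera coordinates); the wrist camera has in their place "hand_eye" (4x4, takes a point from camera to tool coordinates, whose origin is the TCP and whose axes are the flange's). Camera axes: x right, y down, z forward; pixel columns grow to the right and rows downward; lengths in m; the calibration is good to about 2 mm. A picture is of the moment at which its call begins: read the wrist's pose just before it. calibration takes no time and is no camera call.
A pose or a line that the arm cannot do raises bot.PlanningError and nothing moves.
- bot.close_job(): hands the job in; it is judged then, once.
Trained networks look in the newest picture that a camera, given by its name, has taken for a name from the list of things; names that differ only in an ending like _2 or _b are one class to them, and where a whole thing is asked for, a point or a joint stands for the part that bears it (a point fixed in the world has none). Each returns a list of dicts, best first, with "confidence" (0 to 1); they miss things now and then, are a little off and sometimes report something else, mostly with a low value. They report only what shows in the picture. A call takes as long as a camera call.
- bot.search_frame(camera, thing): "bbox" ([left, top, width, height] in pixels, round what is visible of it).
Readings, each from a call of its own:
- bot.read_clock(): time.
- bot.read_joint_positions(): joint angles.
- bot.read_joint_vel(): joint speeds.
- bot.read_joint_efforts(): joint torques, N m.
- bot.read_position(): TCP position.
- bot.read_tool_rot(): TCP orientation.
- bot.read_ft_force(): force on the tool from outside, world axes, zero at the start.
- bot.read_moment(): the same for the moment, N m.
- bot.read_gripper_width(): opening from 0.0 (shut) to 1.0 (fully open).
- bot.read_finger_force(): force on a finger pad.
Only numpy, scipy, OpenCV 4.12 (cv2) and the standard library are available. Lean on these libraries where they do the work, as an engineer would, in place of code of your own. Each camera call takes 0.05 s, during which the arm holds its last target. There are 200 camera calls.

## Task

Put the locker shelf in order: stand the chrome anemometer head upright in the blue round well, the brass contact plug upright in the red square well and the aluminium signal lamp upright in the yellow rectangular tray, lengthwise, each set down gently (not dropped) and flat on the floor of its place. Only when those three are stowed, put the grey dosimeter, screen up and lengthwise, into the open upper end of the sloped white lane and let it slide down under the clear hood to rest against the stop. Leave the amber jar and the brass barometer where they are.

Things in the scene. Friction and masses are not known exactly. Their poses are not given: they have to be found in the camera images.
- anemometer: chrome cup-anemometer head, 96 mm tall, 0.3 kg, upright. Origin: centre of underside, z up. Round foot 44 mm diameter (z 0-12 mm), neck 32 mm, hub 38 mm (z 45-58 mm) with three arms at 120 degrees (first along x), each ending in a 26 mm ball-like cup 45 mm from the axis (z 38-64 mm; 116 mm across overall); on top a round cap 30 mm diameter, z 58-96 mm: grip this, fingertips not below z 60 mm.
- plug: brass contact plug, 64 mm tall, 0.3 kg, standing upright. Origin: centre of its underside, z up. Square flange 36 x 36 x 12 mm (sides along its x and y), above it a round brass barrel 28 mm diameter, z 12 to 46 mm (the part to grip), then a black collar 23 mm diameter to z 54 mm and a 10 mm pin to z 64 mm.
- lamp: small cast-aluminium signal lamp, 0.25 kg, upright. Origin: centre of underside, z up, amber lens facing +x. Foot plate 76 (x) x 48 (y) x 10 mm; housing above it 40 mm wide in y, x -30 to 22 mm, z 10 to 46 mm, fins to 51 mm; round lens barrel 32 mm diameter, x 22 to 35 mm. Grip the housing across y from above.
- dosimeter: grey plastic dosimeter, a box 70 mm (x) x 48 mm (y) x 28 mm (z), 0.12 kg, lying screen up (dark greenish screen and two small buttons on its top). Origin: centre of its underside, z up. Grip it across y.
- round_well: fixed blue round well for the anemometer. Origin: centre of its underside, z up. Thin base disc 96 mm diameter, 3 mm thick; ring 74 mm outside, 62 mm inside diameter, rim 14 mm high; its floor lies 6 mm above the origin.
- square_well: fixed red square well for the plug. Origin: centre of its underside, z up. 64 x 64 mm outside, 52 x 52 mm inside (sides along its x and y), rim 14 mm high; its floor lies 6 mm above the origin.
- lamp_tray: fixed yellow rectangular tray for the lamp. Origin: centre of its underside, z up. 104 mm (x) x 76 mm (y) outside, 92 x 64 mm inside, rim 14 mm high; its floor lies 6 mm above the origin. The lamp goes in with its length along the tray's x, either way round.
- lane: fixed sloped lane, slippery white floor 64 mm wide, green sides, falling 17 deg (0.297 rad) along its +x. Origin: on table, centre line, z up. Floor: top end x -50, z 77 mm; stop at x 146, z 17. Open above for x -50 to 60 (side rails 10 mm high); beyond, a clear hood 40 mm over the floor. Let go of the dosimeter with its origin about x -7, z 64 (on the floor); it slides to x 113, z 27 at the stop.
- jar: bystander: upright amber glass jar with white cap, 48 mm diameter, 70 mm tall. Origin: centre of its underside. Not to be moved.
- barometer: bystander: brass pocket barometer lying flat with white dial up, 56 mm diameter, 21 mm tall. Origin: centre of its underside. Not to be moved.

How it is judged:
On the way, in this order (a step that is already met when the one before it is completed fails the run):
1. anemometer, plug and lamp each stand released in their own place (horizontal distance between anemometer and round_well below 0.012 m and z of anemometer in the frame of round_well between 0.002 and 0.01 m and angle between each of anemometer, plug, lamp's own z axis and vertical below 0.12 rad and horizontal distance between plug and square_well below 0.012 m and z of plug in the frame of square_well between 0.002 and 0.01 m and horizontal distance between lamp and lamp_tray below 0.012 m and z of lamp in the frame of lamp_tray between 0.002 and 0.01 m and angle between the x axis of lamp and the x axis of lamp_tray, either way round below 0.4 rad and contact force between the fingers and anemometer below 0.3 N and contact force between the fingers and plug below 0.3 N and contact force between the fingers and lamp below 0.3 N and linear speed of each of anemometer, plug, lamp below 0.02 m/s), for 0.2 s.
2. then the dosimeter has slid down the lane and lies against the stop (x of dosimeter in the frame of lane between 0.104 and 0.121 m and y of dosimeter in the frame of lane between -0.014 and 0.014 m and z of dosimeter in the frame of lane between 0.019 and 0.036 m and angle between dosimeter's own z axis and vertical below 0.42 rad and angle between the x axis of dosimeter and the x axis of lane, either way round below 0.5 rad), for 0.2 s.
At the end, for the whole second after the job is handed in: Anemometer, plug and lamp in their places: within 12 mm of centre, on the floor (+-4 mm), upright within 0.12 rad, lamp lengthwise within 0.4 rad. Dosimeter screen up in the lane, within 9 mm of its place at the stop, 14 mm sideways, 0.5 rad lengthwise. All released and at rest (all of step 1 and all of step 2 and contact force between the fingers and dosimeter below 0.3 N and linear speed of dosimeter below 0.02 m/s); the robot touches nothing.
It fails at once if the jar or the barometer is shifted more than 20 mm (distance of any of jar, barometer from where it was at the start of the episode above 0.02 m).
It fails at once if the anemometer, plug or lamp is dropped (moving faster than 0.7 m/s with no finger on it) ((contact force between the fingers and anemometer below 0.05 N and linear speed of anemometer above 0.7 m/s) or (contact force between the fingers and plug below 0.05 N and linear speed of plug above 0.7 m/s) or (contact force between the fingers and lamp below 0.05 N and linear speed of lamp above 0.7 m/s)).
It also fails if it takes over 125 s, if anything falls off the work surface, if the arm or the gripper's body presses on something with over 40 N, if the wrist force passes 120 N, or if a joint passes its speed limit or range.

## Working session

There is one attempt and no reset: what is moved stays moved. The work goes in short steps, each a Python script; the robot and the scene stay as the last script left them, time stands still between calls to the robot, and variables do not carry over. Pictures are saved under pics/ and viewed, at most 14 in all, crops included, and the job is handed in when it is done.

```bash
mkdir -p pics; ls; python3 - <<'E'
from cell import bot
import cv2,numpy as np
for c in ("scene","side"):
    im=bot.camera(c); cv2.imwrite(f"pics/{c}0.png",im[:,:,::-1])
    K=bot.calibration(c); print(c,np.round(K["mtx"],1).tolist(),np.round(K["extrinsics"],4).tolist())
    for t in "anemometer plug lamp dosimeter round_well square_well lamp_tray lane jar barometer".split():
        print(t,[(np.round(d["bbox"],1).tolist(),round(d["confidence"],2)) for d in bot.search_frame(c,t)[:2]])
print(np.round(bot.calibration("wrist")["hand_eye"],4).tolist(),np.round(bot.calibration("wrist")["mtx"],1).tolist(),bot.read_position(),bot.read_tool_rot(),bot.read_clock())
E
```

```text
pics
scene [[346.5, 0.0, 256.7], [0.0, 346.5, 191.3], [0.0, 0.0, 1.0]] [[0.1387, 0.9902, -0.0137, -0.0853], [0.617, -0.0972, -0.7809, -0.3029], [-0.7747, 0.0999, -0.6244, 1.2914], [0.0, 0.0, 0.0, 1.0]]
anemometer [([263.3, 140.2, 27.8, 39.8], 0.96)]
plug [([130.8, 158.7, 13.0, 26.7], 0.77)]
lamp [([192.8, 156.8, 26.2, 29.3], 0.79)]
dosimeter [([349.4, 151.3, 20.4, 23.1], 0.74)]
round_well [([186.1, 212.2, 35.4, 34.7], 0.82)]
square_well [([289.6, 205.7, 32.1, 17.4], 0.9)]
lamp_tray [([100.2, 208.4, 41.1, 44.9], 0.84)]
lane [([366.8, 159.5, 87.9, 86.2], 0.62)]
jar [([241.7, 172.2, 19.1, 34.5], 0.6)]
barometer [([156.0, 196.1, 24.5, 17.2], 0.85)]
side [[389.6, 0.0, 254.8], [0.0, 389.6, 189.8], [0.0, 0.0, 1.0]] [[-0.9631, -0.2691, -0.0087, 0.5002], [-0.1626, 0.6071, -0.7778, 0.1405], [0.2145, -0.7477, -0.6284, 0.8436], [0.0, 0.0, 0.0, 1.0]]
anemometer [([265.1, 212.3, 42.9, 44.6], 0.58)]
plug [([315.7, 137.6, 19.3, 19.2], 0.73)]
lamp [([288.3, 171.7, 29.8, 29.6], 0.79)]
dosimeter [([234.9, 307.8, 49.1, 54.4], 0.73)]
round_well [([217.9, 168.4, 34.6, 21.8], 0.71)]
square_well [([186.3, 221.9, 35.0, 28.9], 0.94), ([287.7, 171.8, 30.4, 26.6], 0.69)]
lamp_tray [([245.3, 131.3, 33.7, 18.9], 0.66)]
lane [([69.4, 277.8, 132.6, 77.2], 0.85)]
jar []
barometer [([264.0, 153.0, 23.7, 16.3], 0.54)]
[[0.0001, -0.9617, -0.2742, 0.069], [1.0, 0.0002, -0.0003, 0.0003], [0.0004, -0.2742, 0.9617, -0.1437], [0.0, 0.0, 0.0, 1.0]] [[331.4, 0.0, 264.0], [0.0, 331.4, 193.5], [0.0, 0.0, 1.0]] [0.19570433 0.51404485 0.23130985] [2.70034437e-05 1.80883826e-01 9.83504468e-01 3.78447253e-05] 1.1
```

```bash
python3 - <<'E'
import cv2
a=cv2.imread("pics/scene0.png")[115:265,80:480]; cv2.imwrite("pics/c1.png",cv2.resize(a,(800,300),interpolation=cv2.INTER_CUBIC))
a=cv2.imread("pics/side0.png")[110:384,50:370]; cv2.imwrite("pics/c2.png",cv2.resize(a,(700,600),interpolation=cv2.INTER_CUBIC))
E
```

```text
(no output)
```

View pics/c1.png

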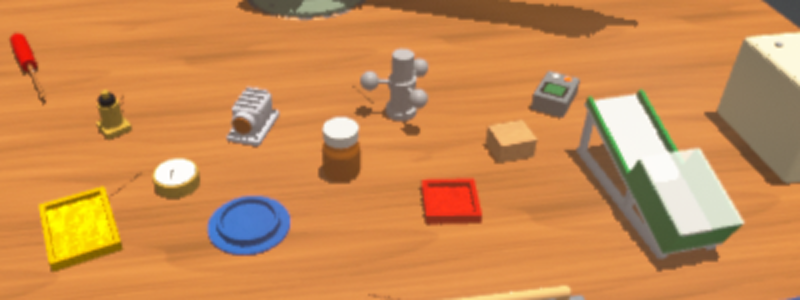

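View pics/c2.png

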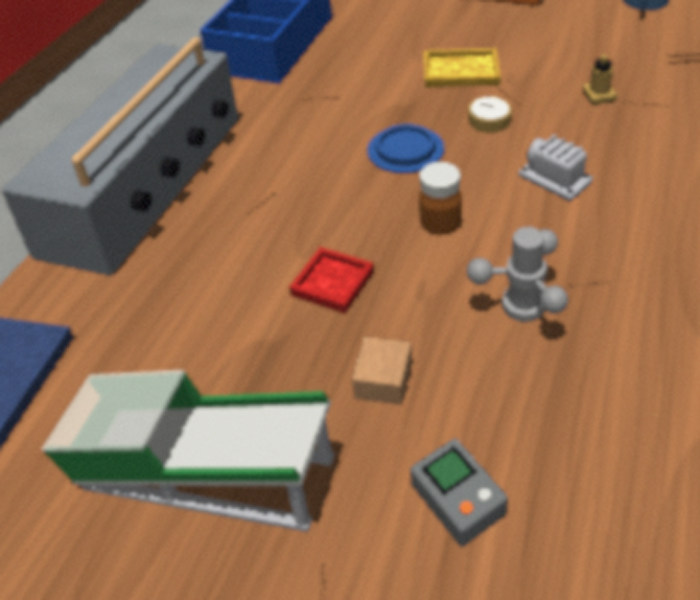

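```bash
cat > h.py <<'E'
from cell import bot
import cv2,numpy as np
from scipy.spatial.transform import Rotation as R
def pose():
    q=np.array(bot.read_tool_rot()); T=np.eye(4); T[:3,:3]=R.from_quat(q[[1,2,3,0]]).as_matrix(); T[:3,3]=bot.read_position(); return T
def cam(name,T=None):
    c=bot.calibration(name)
    return c["mtx"],(np.linalg.inv(T@c["hand_eye"]) if name=="wrist" else c["extrinsics"])
def ray(uv,K,E,z):
    d=np.linalg.inv(K)@[uv[0],uv[1],1]; Rm=E[:3,:3].T; o=-Rm@E[:3,3]; d=Rm@d
    return o+d*(z-o[2])/d[2]
def proj(P,K,E):
    p=np.atleast_2d(P)@E[:3,:3].T+E[:3,3]; p=p@K.T; return p[:,:2]/p[:,2:]
def down(yaw):  # tool z down, tool x at yaw
    q=(R.from_euler('z',yaw)*R.from_euler('x',np.pi)).as_quat(); return [q[3],q[0],q[1],q[2]]
def shot(fn):
    T=pose(); im=bot.camera("wrist"); cv2.imwrite(f"pics/{fn}.png",im[:,:,::-1]); np.save(f"pics/{fn}.npy",T); return T,im
E
python3 - <<'E'
from h import *
h=dict(anemometer=.048,plug=.03,lamp=.025,dosimeter=.014,round_well=.007,square_well=.007,lamp_tray=.007,lane=.04,jar=.035,barometer=.01)
b=dict(anemometer=([263.3, 140.2, 27.8, 39.8],[265.1, 212.3, 42.9, 44.6]),plug=([130.8, 158.7, 13.0, 26.7],[315.7, 137.6, 19.3, 19.2]),lamp=([192.8, 156.8, 26.2, 29.3],[288.3, 171.7, 29.8, 29.6]),dosimeter=([349.4, 151.3, 20.4, 23.1],[234.9, 307.8, 49.1, 54.4]),round_well=([186.1, 212.2, 35.4, 34.7],[217.9, 168.4, 34.6, 21.8]),square_well=([289.6, 205.7, 32.1, 17.4],[186.3, 221.9, 35.0, 28.9]),lamp_tray=([100.2, 208.4, 41.1, 44.9],[245.3, 131.3, 33.7, 18.9]),lane=([366.8, 159.5, 87.9, 86.2],[69.4, 277.8, 132.6, 77.2]),jar=([241.7, 172.2, 19.1, 34.5],),barometer=([156.0, 196.1, 24.5, 17.2],[264.0, 153.0, 23.7, 16.3]))
for n,l in b.items():
    print(n,[np.round(ray((q[0]+q[2]/2,q[1]+q[3]/2),*cam(c),h[n])[:2],3).tolist() for q,c in zip(l,("scene","side"))])
print(pose()[:3,:2])
for p in [(.35,.2),(.35,-.25),(.5,0)]:
    print(p,bot.solve_ik([*p,.3],down(np.pi)),bot.solve_ik([*p,.3],down(0)))
E
```

```text
anemometer [[0.428, 0.083], [0.421, 0.1]]
plug [[0.398, -0.294], [0.389, -0.292]]
lamp [[0.418, -0.111], [0.419, -0.101]]
dosimeter [[0.428, 0.321], [0.421, 0.32]]
round_well [[0.622, -0.123], [0.604, -0.107]]
square_well [[0.608, 0.119], [0.608, 0.114]]
lamp_tray [[0.597, -0.312], [0.584, -0.315]]
lane [[0.641, 0.359], [0.637, 0.358]]
jar [[0.528, -0.001]]
barometer [[0.525, -0.208], [0.517, -0.215]]
[[-9.34562081e-01  3.55800100e-01]
 [ 3.55800104e-01  9.34562080e-01]
 [-3.94250176e-05  8.42098852e-05]]
(0.35, 0.2) [ 0.33553708  0.00675851 -0.40447671  1.1595611   0.          0.33553708] [ 0.33553708  0.00675851 -0.40447671  1.1595611   0.         -2.80605558]
(0.35, -0.25) [-0.79221228  0.05974512 -0.34918627  1.16186494  0.         -0.79221228] [-0.79221228  0.05974512 -0.34918627  1.16186494  0.          2.34938037]
(0.5, 0) [-0.14773684  0.19473583 -0.19187111  1.18418939  0.         -0.14773684] [-0.14773684  0.19473583 -0.19187111  1.18418939  0.          2.99385582]
```

```bash
python3 - <<'E'
from h import *
for i,y in enumerate((.27,.03,-.23)):
    bot.move_pose([.46,y,.27],down(np.pi)); bot.wait(.2); T,im=shot(f"w{i}")
    print(np.round(T[:3,3],3))
    for t in "anemometer plug lamp dosimeter round_well square_well lamp_tray lane jar barometer".split():
        r=bot.search_frame("wrist",t)
        if r and r[0]["confidence"]>.5: print(t,np.round(r[0]["bbox"]),round(r[0]["confidence"],2))
print(bot.read_clock())
E
python3 - <<'E'
import cv2
for i in range(3):
    a=cv2.imread(f"pics/w{i}.png"); cv2.imwrite(f"pics/W{i}.png",cv2.resize(a,(800,600),interpolation=cv2.INTER_CUBIC))
E
```

```text
[0.459 0.271 0.27 ]
dosimeter [271.  92.  67.  74.] 0.91
round_well [  1. 244.  13.  51.] 0.84
lane [291. 213.  70. 147.] 0.77
jar [  2. 191.  70.  55.] 0.55
[0.46  0.031 0.27 ]
anemometer [274.  76.  95.  98.] 0.7
lamp [114.  84.  59.  76.] 0.7
dosimeter [468.  93.  44.  69.] 0.59
round_well [115. 232.  74.  61.] 0.7
square_well [ 51. 184.  49.  46.] 0.62
lamp_tray [  0. 209.  51.  84.] 0.85
lane [463. 214.  48. 100.] 0.98
jar [216. 190.  39.  59.] 0.73
barometer [ 53. 184.  45.  45.] 0.73
[ 0.46  -0.229  0.27 ]
plug [181.  78.  40.  44.] 0.85
lamp [330.  84.  66.  75.] 0.83
round_well [305. 233.  63.  63.] 0.78
square_well [483. 243.  29.  46.] 0.64
lamp_tray [160. 211.  77.  84.] 0.64
jar [419. 193.  64.  54.] 0.82
barometer [256. 187.  44.  44.] 0.85
6.675
```

View pics/W0.png

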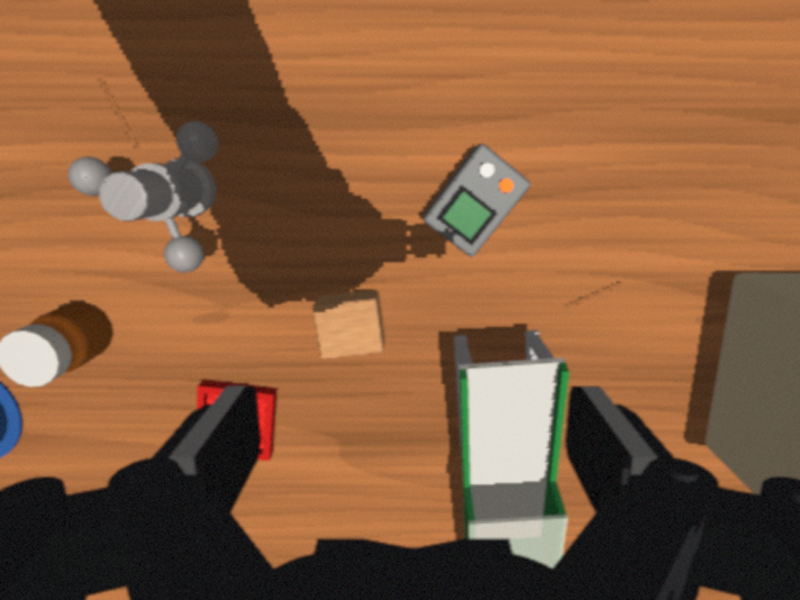

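View pics/W1.png

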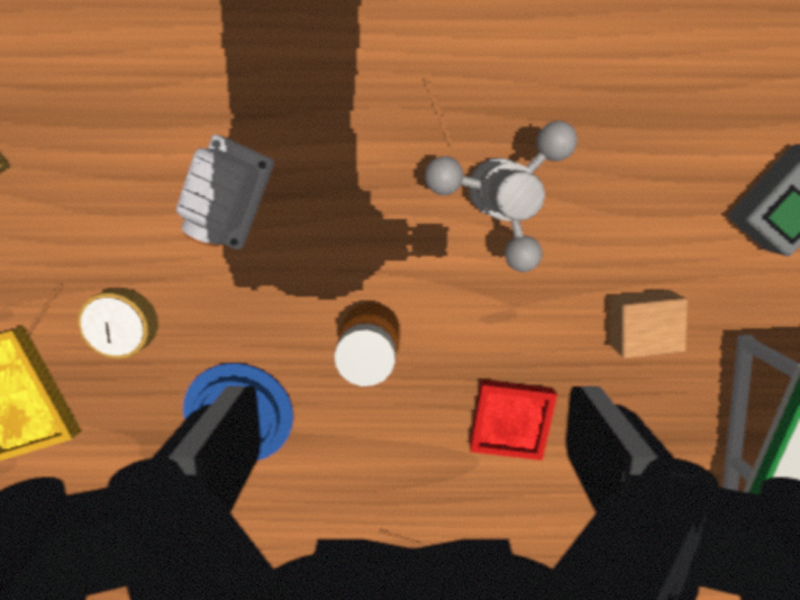

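View pics/W2.png

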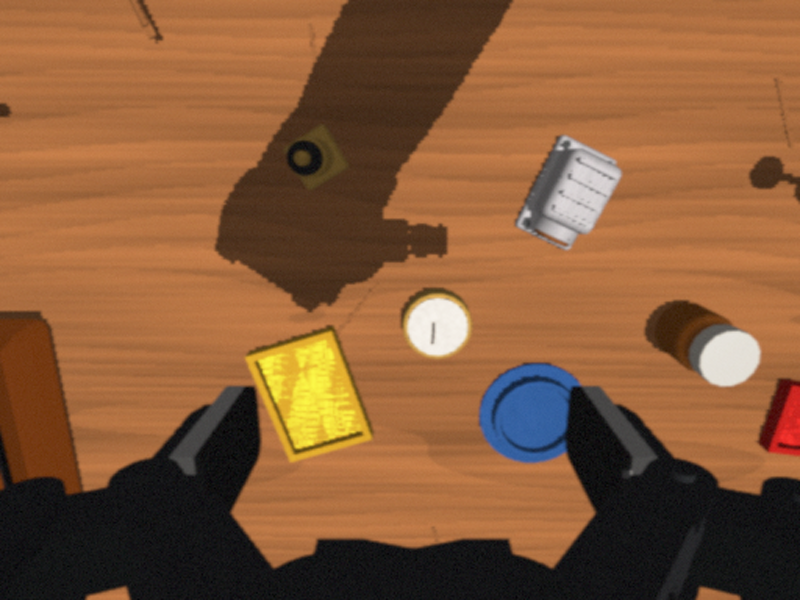

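```bash
python3 - <<'E'
from h import *
from scipy.optimize import least_squares
T={i:np.load(f"pics/w{i}.npy") for i in range(3)}
def fit(name,obs,x0,n=8):
    # obs: list (img, model xyz, uv800)
    def res(x):
        r=[]
        for i,m,uv in obs:
            m=np.array(m,float); c,s=np.cos(x[2]),np.sin(x[2])
            P=[x[0]+c*m[0]-s*m[1],x[1]+s*m[0]+c*m[1],m[2]]
            r.append(proj(P,*cam("wrist",T[i]))[0]-np.array(uv)*.64)
        return np.ravel(r)
    best=min((least_squares(res,[*x0,a],loss='soft_l1') for a in np.arange(n)*2*np.pi/n),key=lambda q:q.cost)
    x=best.x; print(name,np.round(x,4),"yawdeg",round(np.degrees(x[2])%360,1),"res px",np.round(res(x),1).tolist()); return x
b=[(.045*np.cos(a),.045*np.sin(a),.051) for a in np.radians([0,120,240])]
# image right=+y, down=+x
fit("anemo",[(1,(0,0,.096),(520,195)),(1,b[0],(523,254)),(1,b[1],(557,141)),(1,b[2],(445,176))],(.42,.09))
f=.018
fit("plug",[(2,(0,0,.054),(304,157)),(2,(-f,-f,.012),(320,124)),(2,(-f,f,.012),(348,160)),(2,(f,f,.012),(313,189))],(.39,-.29))
fit("lamp",[(1,(-.038,-.024,.01),(214,137)),(1,(-.038,.024,.01),(272,160)),(1,(.038,.024,.01),(243,248)),
 (2,(-.038,-.024,.01),(563,137)),(2,(.038,-.024,.01),(518,226)),(2,(.038,.024,.01),(565,248))],(.42,-.1))
fit("dosi",[(0,(-.035,-.024,.028),(484,146)),(0,(-.035,.024,.028),(529,184)),(0,(.035,.024,.028),(470,254)),(0,(.035,-.024,.028),(425,215))],(.42,.32))
s=.032
fit("sq",[(1,(-s,-s,.014),(482,380)),(1,(-s,s,.014),(555,390)),(1,(s,s,.014),(543,460)),(1,(s,-s,.014),(470,450))],(.6,.11),4)
fit("tray",[(2,(-.052,-.038,.014),(247,355)),(2,(-.052,.038,.014),(333,327)),(2,(.052,.038,.014),(372,437)),(2,(.052,-.038,.014),(291,461))],(.59,-.31))
fit("lane",[(0,(-.05,-.032,.077),(466,366)),(0,(-.05,.032,.077),(556,362)),(0,(.06,-.032,.0434),(470,485)),(0,(.06,.032,.0434),(549,482))],(.6,.35))
for i,uv in ((1,(238,412)),(2,(535,413))): print("rw",ray(np.array(uv)*.64,*cam("wrist",T[i]),.003))
for i,uv,z in ((2,(438,325),.021),(1,(113,325),.021),(1,(365,355),.07),(2,(725,356),.07),(0,(34,357),.07),(0,(125,195),.096)): print("by",ray(np.array(uv)*.64,*cam("wrist",T[i]),z))
E
```

```text
Traceback (most recent call last):
  File "h.py", line 7, in cam
    c=bot.calibration(name)
ValueError: time passes only in moves, steps and waits
```

```bash
sed -i 's/^def cam(/import functools\n@functools.cache\ndef calib(n): return bot.calibration(n)\ndef cam(/; s/c=bot.calibration(name)/c=calib(name)/' h.py; cat > fit.py <<'E'
from h import *
from scipy.optimize import least_squares
T={i:np.load(f"pics/w{i}.npy") for i in range(3)}
C={i:cam("wrist",T[i]) for i in T}
def fit(name,obs,x0,n=8):
    def res(x):
        r=[]
        for i,m,uv in obs:
            m=np.array(m,float); c,s=np.cos(x[2]),np.sin(x[2])
            P=[x[0]+c*m[0]-s*m[1],x[1]+s*m[0]+c*m[1],m[2]]
            r.append(proj(P,*C[i])[0]-np.array(uv)*.64)
        return np.ravel(r)
    best=min((least_squares(res,[*x0,a],loss='soft_l1') for a in np.arange(n)*2*np.pi/n),key=lambda q:q.cost)
    x=best.x; print(name,np.round(x,4),"yawdeg",round(np.degrees(x[2])%360,1),"res px",np.round(res(x),1).tolist()); return x
b=[(.045*np.cos(a),.045*np.sin(a),.051) for a in np.radians([0,120,240])]
fit("anemo",[(1,(0,0,.096),(520,195)),(1,b[0],(523,254)),(1,b[1],(557,141)),(1,b[2],(445,176))],(.42,.09))
f=.018
fit("plug",[(2,(0,0,.054),(304,157)),(2,(-f,-f,.012),(320,124)),(2,(-f,f,.012),(348,160)),(2,(f,f,.012),(313,189))],(.39,-.29))
fit("lamp",[(1,(-.038,-.024,.01),(214,137)),(1,(-.038,.024,.01),(272,160)),(1,(.038,.024,.01),(243,248)),
 (2,(-.038,-.024,.01),(563,137)),(2,(.038,-.024,.01),(518,226)),(2,(.038,.024,.01),(565,248))],(.42,-.1))
fit("dosi",[(0,(-.035,-.024,.028),(484,146)),(0,(-.035,.024,.028),(529,184)),(0,(.035,.024,.028),(470,254)),(0,(.035,-.024,.028),(425,215))],(.42,.32))
s=.032
fit("sq",[(1,(-s,-s,.014),(482,380)),(1,(-s,s,.014),(555,390)),(1,(s,s,.014),(543,460)),(1,(s,-s,.014),(470,450))],(.6,.11),4)
fit("tray",[(2,(-.052,-.038,.014),(247,355)),(2,(-.052,.038,.014),(333,327)),(2,(.052,.038,.014),(372,437)),(2,(.052,-.038,.014),(291,461))],(.59,-.31))
fit("lane",[(0,(-.05,-.032,.077),(466,366)),(0,(-.05,.032,.077),(556,362)),(0,(.06,-.032,.0434),(470,485)),(0,(.06,.032,.0434),(549,482))],(.6,.35))
for i,uv in ((1,(238,412)),(2,(535,413))): print("rw",ray(np.array(uv)*.64,*C[i],.003))
for i,uv,z in ((2,(438,325),.021),(1,(113,325),.021),(1,(365,355),.07),(2,(725,356),.07),(0,(34,357),.07),(0,(125,195),.096)): print("by",ray(np.array(uv)*.64,*C[i],z))
E
python3 fit.py
```

```text
anemo [0.4151 0.0965 6.5757] yawdeg 16.8 res px [0.7, 0.7, -0.0, -0.5, -0.3, 0.1, -0.4, -0.3]
plug [ 0.3927 -0.3012  5.3567] yawdeg 306.9 res px [0.2, -0.4, -0.8, -2.2, 1.0, 0.8, -0.3, 1.1]
lamp [ 0.4203 -0.1103 -0.413 ] yawdeg 336.3 res px [-0.7, -2.8, 1.3, -0.2, -0.9, 2.1, 0.1, -2.4, -0.8, 0.7, 3.9, 2.4]
dosi [0.4221 0.3178 5.5919] yawdeg 320.4 res px [0.2, -4.2, 2.9, -0.2, -0.2, 1.8, -2.6, 0.5]
sq [ 0.6104  0.1174 -0.1163] yawdeg 353.3 res px [-0.4, 1.5, 0.9, 0.4, -0.5, -2.0, 0.1, -0.5]
tray [ 0.5889 -0.3142  0.3026] yawdeg 17.3 res px [-0.5, -0.4, -0.1, 1.1, 0.7, 0.1, 0.0, -0.7]
lane [0.5832 0.3448 0.0953] yawdeg 5.5 res px [-0.3, 3.3, 0.6, 0.8, 0.2, -4.5, -0.5, -6.6]
rw [ 0.60874409 -0.12165566  0.003     ]
rw [ 0.60939772 -0.12067867  0.003     ]
by [ 0.52220011 -0.20813963  0.021     ]
by [ 0.52254504 -0.20786156  0.021     ]
by [ 0.52820283 -0.00243907  0.07      ]
by [ 0.5286035  -0.00616226  0.07      ]
by [0.52926208 0.00162692 0.07      ]
by [0.41402336 0.09757183 0.096     ]
```

```bash
cat >> h.py <<'E'
def norm(a): # closing line symmetric -> tool yaw nearest pi
    return (a-np.pi/2)%np.pi+np.pi/2
def rel(q): return [q[3],q[0],q[1],q[2]]
def pick(xy,yaw,z,opening,up=.11,force=40):
    bot.set_gripper(opening); bot.move_pose([*xy,z+up],down(yaw))
    bot.move_linear([*xy,z+.03],.25); bot.move_linear([*xy,z],.08)
    bot.set_gripper(0,force); print("width",bot.read_gripper_width(),"f",bot.read_finger_force())
    bot.move_linear([*xy,z+up],.2); print("width",bot.read_gripper_width(),"t",bot.read_clock())
def place(xy,yaw,z,opening,up=.11):
    bot.move_pose([*xy,z+up],down(yaw)); bot.move_linear([*xy,z+.015],.15)
    print("touch",bot.move_linear([*xy,z-.003],.03,until_force=3),"z-z0",bot.read_position()[2]-z,bot.read_position()[:2]-np.array(xy))
    bot.set_gripper(opening); bot.move_linear([*xy,z+up],.2); print("t",bot.read_clock())
E
python3 - <<'E'
from h import *
yaw=norm(np.radians(106.8+90)); print(yaw)
pick([.415,.097],yaw,.066,.7)
place([.609,-.121],yaw,.072,.6)
im=bot.camera("scene"); cv2.imwrite("pics/s1.png",cv2.resize(im[115:265,80:480,::-1],(800,300)))
E
```

```text
3.434807967924841
width 0.3367438447306733 f 39.1377317905426
width 0.3383438024516018 t 10.4167
touch True z-z0 0.0005139763623182442 [ 0.00025556 -0.00060834]
t 13.8667
```

View pics/s1.png

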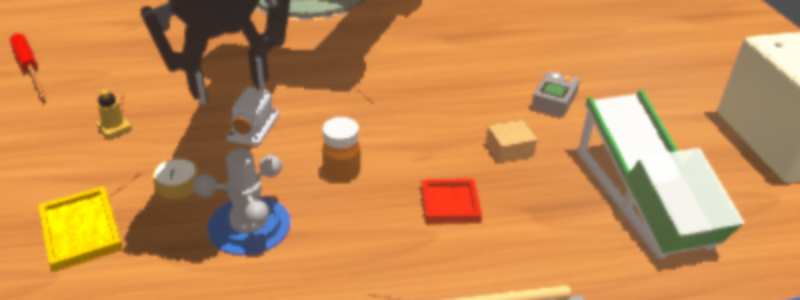

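```bash
python3 - <<'E'
from h import *
d=np.radians
pick([.3927,-.3012],d(200),.018,.75,up=.15)
place([.6104,.1174],d(156.4),.024,.6,up=.15)
bot.move_pose([.40,-.11,.2],down(np.pi)); bot.wait(.2); T,im=shot("w3"); 
for t in ("lamp","anemometer","plug"):print(t,bot.search_frame("wrist",t)[:1])
bot.move_pose([.46,.35,.27],down(np.pi)); bot.wait(.2); T,im=shot("w4"); print(bot.read_clock())
for i in (3,4): cv2.imwrite(f"pics/W{i}.png",cv2.resize(cv2.imread(f"pics/w{i}.png"),(800,600),interpolation=cv2.INTER_CUBIC))
im=bot.camera("scene"); cv2.imwrite("pics/s2.png",cv2.resize(im[115:265,80:480,::-1],(800,300)))
E
```

```text
width 0.30857311671623805 f 39.18853998184204
width 0.3118806625873417 t 17.7667
touch True z-z0 0.0007009015462245555 [1.31060230e-04 3.53325524e-05]
t 22.3
lamp [{'bbox': [227.8, 142.1, 69.7, 89.0], 'confidence': 0.68}]
anemometer [{'bbox': [235.6, 322.9, 57.9, 28.7], 'confidence': 0.89}]
plug [{'bbox': [446.4, 342.7, 15.3, 22.9], 'confidence': 0.72}]
25.85
```

View pics/W3.png

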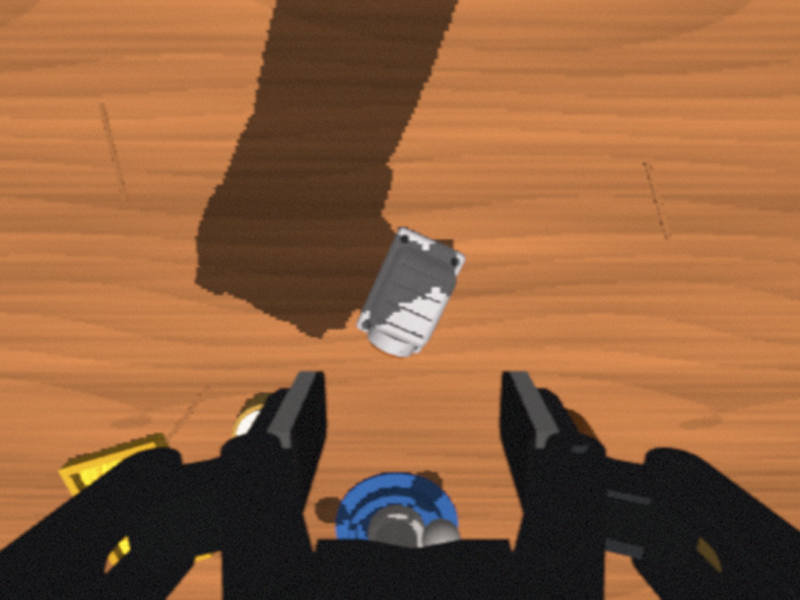

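View pics/W4.png

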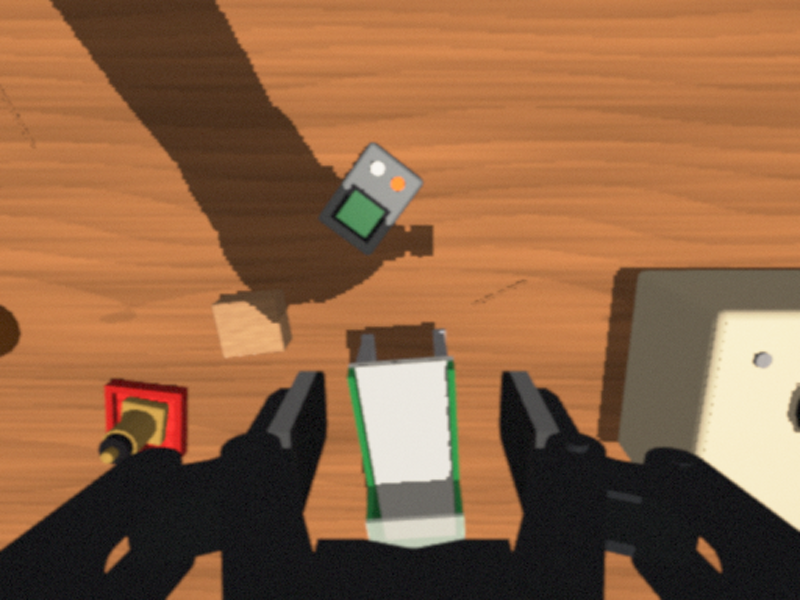

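View pics/s2.png

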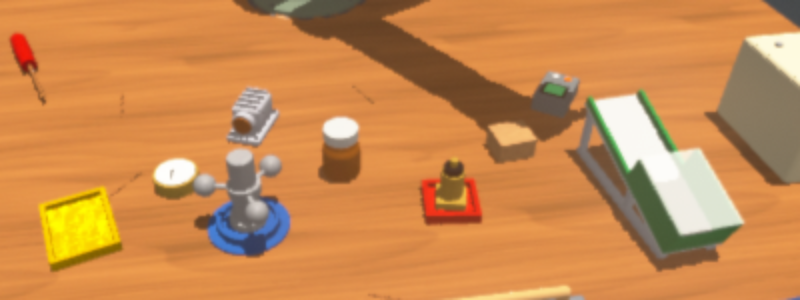

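```bash
cat > fit2.py <<'E'
from h import *
from scipy.optimize import least_squares
C={i:cam("wrist",np.load(f"pics/w{i}.npy")) for i in range(5)}; C["s"]=cam("scene")
def fit(name,obs,x0,n=8):
    def pr(x,m):
        c,s=np.cos(x[2]),np.sin(x[2]); return [x[0]+c*m[0]-s*m[1],x[1]+s*m[0]+c*m[1],m[2]]
    f=lambda i,uv: (np.array(uv)/2+[80,115]) if i=="s" else np.array(uv)*.64
    res=lambda x: np.ravel([proj(pr(x,m),*C[i])[0]-f(i,uv) for i,m,uv in obs])
    best=min((least_squares(res,[*x0,a],loss='soft_l1') for a in np.arange(n)*2*np.pi/n),key=lambda q:q.cost)
    x=best.x; print(name,np.round(x[:2],4),"yawdeg",round(np.degrees(x[2])%360,1),"res px",np.round(res(x),1).tolist()); return x,pr
fit("lamp",[(3,(-.038,-.024,.01),(402,228)),(3,(-.038,.024,.01),(464,254)),(3,(.038,-.024,.01),(358,326)),(2,(-.038,-.024,.01),(563,137)),(2,(.038,-.024,.01),(518,226)),(1,(-.038,.024,.01),(272,160)),(1,(.038,.024,.01),(243,248))],(.42,-.1))
fit("dosi",[(4,(-.035,-.024,.028),(373,143)),(4,(-.035,.024,.028),(422,182)),(4,(.035,.024,.028),(369,254)),(4,(.035,-.024,.028),(321,214))],(.42,.32))
fz=lambda x:.077-(x+.05)*60/196
top=[(0,(-.05,-.032,.077),(466,366)),(0,(-.05,.032,.077),(556,361)),(4,(-.05,-.032,.077),(356,366)),(4,(-.05,.032,.077),(446,360))]
mid=[(0,(.045,-.032,fz(.045)),(470,485)),(0,(.045,.032,fz(.045)),(549,482)),(4,(.045,-.032,fz(.045)),(375,486)),(4,(.045,.032,fz(.045)),(452,482))]
for hx,hz in ((.06,.0434+.041),(.072,.0434+.038)):
    hood=[(0,(hx,-.034,hz),(468,521)),(0,(hx,.034,hz),(566,516)),(4,(hx,-.034,hz),(367,520)),(4,(hx,.034,hz),(464,515))]
    x,p=fit("lane+hood",top+hood,(.6,.35))
    # scene check: floor top corners (c1 px)
    print([np.round((proj(p(x,m),*C["s"])[0]-[80,115])*2).tolist() for m in ((-.05,-.032,.077),(-.05,.032,.077),(.146,-.036,.0),(.146,.036,.0),(hx,-.034,hz),(hx,.034,hz))])
fit("lane+mid",top+mid,(.6,.35))
E
python3 fit2.py
```

```text
lamp [ 0.4198 -0.11  ] yawdeg 337.0 res px [-0.9, -1.5, 2.8, 0.4, -0.4, 1.8, -0.0, -2.7, -0.4, 0.7, 1.2, -0.9, -0.3, 1.7]
dosi [0.4226 0.3186] yawdeg 321.6 res px [0.4, -3.0, 2.8, -0.5, -0.4, 1.2, -2.9, 1.4]
lane+hood [0.5832 0.3445] yawdeg 4.7 res px [0.1, 2.8, 1.0, 1.7, -0.6, 1.8, 0.1, 1.1, 2.5, -6.7, -1.7, -7.4, 0.6, -7.0, -3.2, -7.9]
[[590.0, 102.0], [637.0, 95.0], [659.0, 260.0], [717.0, 249.0], [637.0, 152.0], [692.0, 143.0]]
lane+hood [0.582  0.3441] yawdeg 4.2 res px [0.1, 1.6, 1.1, 1.0, -0.7, 0.6, 0.1, 0.4, 1.9, -0.7, -3.2, -1.0, 1.0, -1.0, -3.7, -1.5]
[[590.0, 102.0], [637.0, 95.0], [657.0, 259.0], [716.0, 249.0], [641.0, 160.0], [696.0, 151.0]]
lane+mid [0.5832 0.345 ] yawdeg 5.2 res px [0.1, 3.2, 1.0, 1.5, -0.6, 2.1, 0.0, 1.0, -0.2, -12.8, 0.2, -14.8, -1.0, -14.3, 0.4, -15.9]
```

```bash
python3 - <<'E'
from h import *
d=np.radians
pick([.4198,-.110],d(157),.015,.9,up=.15)
place([.589,-.3142],d(197.3),.021,.75,up=.15)
bot.move_pose([.46,-.15,.3],down(np.pi)); bot.wait(.1); shot("w5"); print(bot.read_clock())
a=cv2.resize(cv2.imread("pics/w5.png"),(800,600)); im=bot.camera("scene")
cv2.imwrite("pics/s3.png",np.vstack([a[250:500],cv2.resize(im[115:265,80:480,::-1],(800,300))]))
# IK check for dosimeter placement
th=.297; psi=d(4.7)
Rl=R.from_euler('z',psi)*R.from_euler('y',th)   # lane surface frame: x downslope
for k in (0,1):
    Rt=Rl*R.from_euler('z',np.pi*k)*R.from_euler('x',np.pi); print(bot.solve_ik([.58,.344,.12],rel(Rt.as_quat())))
E
```

```text
width 0.46331427935327474 f 40.51822006702423
width 0.46121915819076614 t 30.4833
touch True z-z0 0.000606034006298526 [ 4.67232903e-05 -9.37827603e-05]
t 34.325
35.4417
[ 0.38617835  0.87712236  0.4334772   1.41125722  0.08775635 -2.85000327]
[0.38617835 0.87712236 0.4334772  1.41125722 0.08775635 0.29158939]
```

View pics/s3.png

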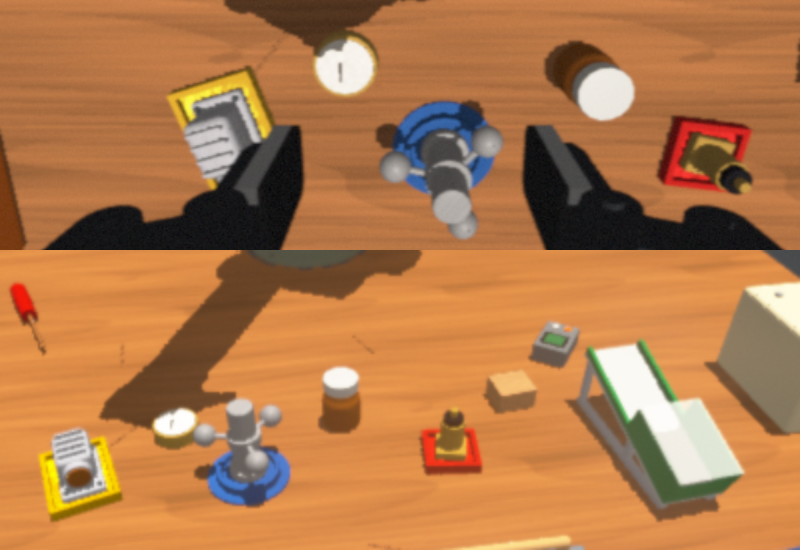

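```bash
python3 - <<'E'
from h import *
d=np.radians; g=.010
pick([.4225,.3185],d(141),g,.85,up=.15,force=25)
th=.297; psi=d(4.7)
Rl=R.from_euler('z',psi)*R.from_euler('y',th); n=Rl.apply([0,0,1])
q=rel((Rl*R.from_euler('z',np.pi)*R.from_euler('x',np.pi)).as_quat())
o=np.array([.582,.3443,0])+R.from_euler('z',psi).apply([-.009,0,.0645])
t=o+n*g
bot.move_pose(t+n*.08,q); bot.move_linear(t+n*.015,.12)
print("touch",bot.move_linear(t-n*.002,.03,until_force=2),"h",(bot.read_position()-t)@n, bot.read_gripper_width())
im=bot.camera("side"); a=cv2.resize(im[200:384,50:370,::-1],(696,400))
bot.set_gripper(.85); bot.move_linear(t+n*.1,.15); bot.wait(1)
im=bot.camera("side"); cv2.imwrite("pics/d.png",cv2.resize(np.vstack([a,cv2.resize(im[200:384,50:370,::-1],(696,400))]),(522,600)))
print(bot.read_clock())
E
```

```text
width 0.556235155189889 f 26.090458631515503
width 0.5536779404158996 t 39.925
touch True h 4.8893614002600886e-05 0.5589981299081673
44.2917
```

View pics/d.png

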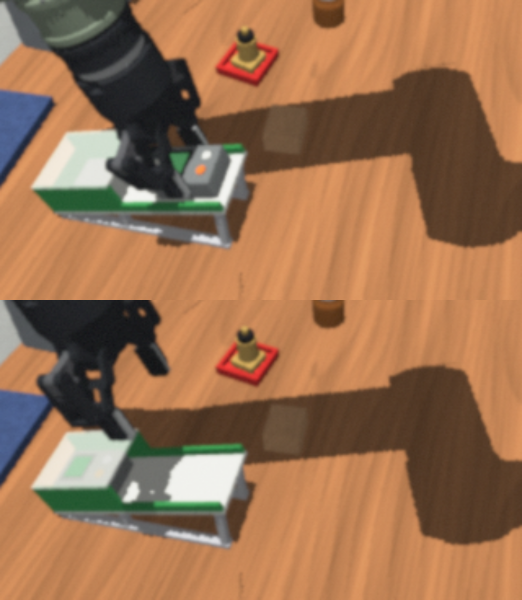

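```bash
python3 - <<'E'
from h import *
bot.move_pose([.42,.0,.33],down(np.pi)); bot.wait(.5)
im=bot.camera("scene"); r=bot.search_frame("scene","dosimeter")[:2]; print(r)
psi=np.radians(4.7)
for x in (.113,.06):
  P=np.array([.582,.3443,0])+R.from_euler('z',psi).apply([x,0,.027-(x-.113)*.306+.014]); print(x,proj(P,*cam("scene")))
a=cv2.resize(im[115:265,80:480,::-1],(800,300)); b=cv2.resize(im[155:255,355:465,::-1],(330,300),interpolation=cv2.INTER_CUBIC)
o=np.zeros((600,800,3),np.uint8); o[:300]=a; o[300:,:330]=b; cv2.imwrite("pics/f.png",o)
E
```

```text
[]
0.113 [[420.38391469 218.22114408]]
0.06 [[408.94463637 197.6126955 ]]
```

View pics/f.png

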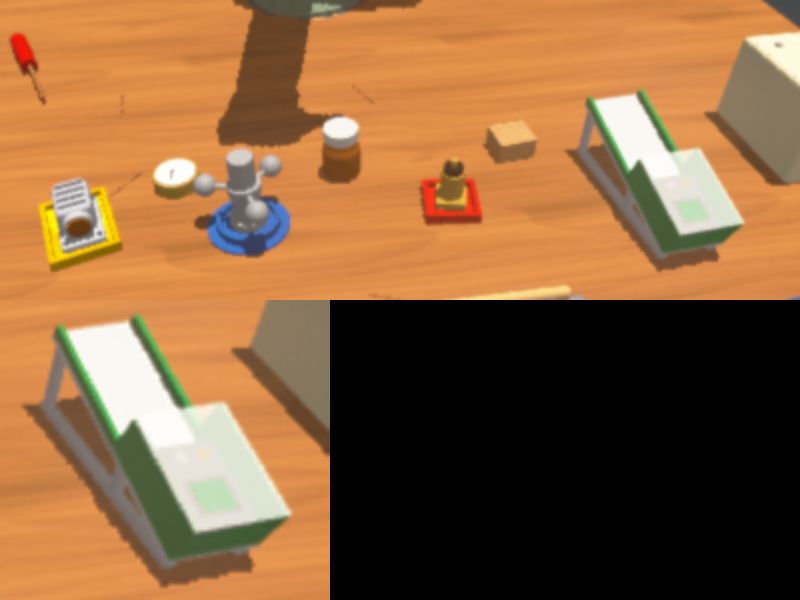

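```bash
python3 -c "
from cell import bot
bot.wait(.5); print(bot.close_job(), bot.read_clock())"
```

```text
the job is handed in; nothing more can be done
the job is handed in; nothing more can be done
```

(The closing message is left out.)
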